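# Park the lapping block in its dust-gated dock

## Robot

A 7-joint arm with a two-finger parallel gripper is mounted at the origin on the work surface. World frame = base frame: x ahead of the robot, y to its left, z up, the work surface at z = 0. Lengths are in m, angles in rad, forces in N, time in s.
With the tool pointing down it reaches from about 0.425 to 0.975 m from the base axis. Payload 16.7 kg.
Tool frame: the origin (TCP) lies midway between the tips of the shut fingers; the grasp point (between the pads) lies 19 mm behind it (grip_depth is the distance from the TCP to the grasp point, in m); z points along the fingers, y is the line along which they close (so a half turn about z gives the same grasp; the last joint's range is limited). The gripper opens to 85 mm and grips with 20 to 120 N. Pads are 22 mm wide; open, the fingers measure 114 mm over their backs; the gripper's body (76 mm by 85 mm) begins 54 mm behind the grasp point. The pads swing forward as they close: fully open they stand 13 mm farther back than shut.
Start: joints at [-1.363, 0.426, 0.074, 1.606, -0.034, 1.111, -0.067], TCP at [0.236, 0.632, 0.231] pointing down, gripper open.
Joint ranges: [-2.85, 2.85], [-0.5, 2.14], [-1.23, 1.37], [0.21, 2.46], [-1.02, 4.16], [0.16, 2.05], [-2.73, 2.73]. Speed limits (rad/s): [1.89, 1.89, 2.39, 2.39, 3.01, 3.01, 3.01].

## Interface

Orientations are given as [roll, pitch, yaw] about the fixed x, y, z axes, in that order (R = Rz(yaw) Ry(pitch) Rx(roll)).
In Python, from bench import goto, movel, move_joints, grip, wait, ik, state, capture, get_calibration, PlanningError, sign_off, grip_depth gives the robot as it stands. Calls block until the motion is done:
- goto(position, orientation): joint-space move of the TCP to a pose.
- movel(position, rate=0.15, rotation=None, threshold=None): straight line of the TCP; rotation=None keeps the orientation; rate is the mean speed in m/s. With threshold (N) it stops when the force on the tool has changed by that much, and returns True; else False.
- move_joints(angles): joint-space move.
- grip(opening, f_grip=None): finger opening in m; f_grip is the grip in N (None keeps the last); returns when the fingers have stopped.
- wait(seconds).
- ik(position, orientation): joint angles nearest the present ones, or None.
- state(): the state.
- capture(name): name is "scene" or "top"; returns the picture (400x640x3 uint8, blue, green, red); there is no depth.
- get_calibration(name): a dict with "fx", "fy", "cx", "cy" (pixels), "camera_from_world" (4x4, takes a point from world to camera coordinates). Camera axes: x right, y up, looking along -z (the intrinsics and any distortion apply to the point x, -y, -z); pixel columns grow to the right and rows downward; lengths in m; the calibration is good to about 2 mm. A picture is of the moment at which its call begins. get_calibration takes no time and is no camera call.
A pose or a line that the arm cannot do raises PlanningError and nothing moves.
- sign_off(): hands the job in; it is judged then, once.
The state is a dict: "time": time; "qpos": joint angles; "joint_velocities": joint speeds; "joint_efforts": joint torques, N m; "position": TCP position; "tool_rot": TCP orientation; "ft_force": force on the tool from outside, world axes, zero at the start; "torque": the same for the moment, N m; "width": finger opening in m; "gripper_force": force on a finger pad.
Only numpy, scipy, OpenCV 4.12 (cv2) and the standard library are available. Lean on these libraries where they do the work, as an engineer would, in place of code of your own. Each camera call takes 0.05 s, during which the arm holds its last target. There are 200 camera calls.

## Task

Put the lapping block away in its dock: set it at the dock's mouth round nose first, slide it along the bench through the spring gate, and press it home against the rubber end stop with a firm but gentle push, about 10 newtons for a moment and never as much as 22 newtons on dock or stop. Let go with the block resting against the stop and the gate closed behind it, and do not disturb the V-block, the hammer or the tin.

Things in the scene. Friction and masses are not known exactly. Their poses are not given: they have to be found in the camera images.
- block: Hand lapping block: dark iron shoe 64 x 50 x 24 high, square back, half-round nose (radius 25); on it an upright pale wood grip 30 long x 20 wide, up to 87 above the bench. 0.36 to 0.56 kg. Origin under the grip's centre, on the underside; x to the nose (tip x = +34, back x = -30). Starts flat on the bench right of the dock, in one of two places shared with the V-block.
- dock: Low grey guideway fixed to the bench, mouth towards the robot, no floor: the block slides on the bench. Origin on the bench, mid-channel at the gate; x inward (the way the block goes), y left. Walls 34 high. Inner back wall at x = 160. Left wall set back to y = +40 from x = 0 to 60 as the gate's pocket; right wall straight at y = -26.5.
- dock_mouth (a point): Outer end of the dock's mouth on the bench, mid-channel, at dock x = -62, same axes as the dock. The walls narrow from about 68 apart here to 53 apart at dock x = -30, then run straight to the gate. Gate and walls push back low on the block, so held by the sides of its grip it can pitch.
- dock_seat (a point): Start of the seat on the bench, mid-channel, at dock x = 82, same axes. From here inward 53 wide; a slanted lead-in on the left from x = 60 to 82. Clear plastic cover strips (31 to 35 above the bench) run from dock x = 0 to 160, with a slot y = -16 to +16 between them for the grip: the block gets in only through the gate.
- gate (a joint): Angle of the thin steel gate leaf, 57 long, 3 to 26 above the bench, upright hinge at dock x = 0, y = +33. 0 = shut across the channel, up to 1.55 swung inward to the left wall. A spring (0.06 N m shut, 0.11 open) shuts it: pushing through takes some 3 to 6 N, then it leans on the block's left side. It can shut only when the block's back is past dock x = 57.
- stop: End stop with rubber front face, dark block 46 wide x 28 high clamped in the seat; origin on the bench below the middle of its front face, same axes as the dock. Set between dock x = 128 and 142. Home = the nose tip touches this face, block origin 34 short of it; the gate can then shut. It hardly yields: driven 1 to 3 mm too far, it is pressed with some 20 N.
- vblock: Bystander: steel V-block 60 x 45 x 42 high, origin at the centre of its underside. Leave it alone.
- hammer: Bystander: hammer lying on the bench, about 300 long. Leave it alone.
- tin: Bystander: upright tin, diameter 66, 90 high, origin at the centre of its underside. Leave it alone.
There are look-alikes about, which are no part of the job. There is more than one size of the stop; the one meant has the size given above.

How it is judged:
On the way, in this order (a step that is already met when the one before it is completed fails the run):
1. the block, flat on the bench and nose first, pushes the gate open (value of joint gate above 0.6 rad and x of block in the frame of dock between -0.04 and 0.07 m and z of block in the frame of dock below 0.012 m and horizontal distance between block and dock below 0.075 m), for 0.05 s.
2. the block is pressed against the end stop with more than 4 N for 0.2 s (contact force between block and stop above 4 N and horizontal distance between block and stop below 0.04 m), for 0.2 s.
At the end, for the whole second after the job is handed in: The block lies flat in the dock's seat, at rest and released, its nose within 3 mm of the end stop, in line with the channel (5 mm, 0.12 rad), and the gate is shut behind it (below 0.08 rad) (x of block in the frame of stop between -0.037 and -0.0315 m and y of block in the frame of stop between -0.005 and 0.005 m and angle between the x axis of block and the x axis of dock, either way round below 0.12 rad and angle between block's own z axis and vertical below 0.06 rad and z of block in the frame of dock below 0.004 m and value of joint gate below 0.08 rad and linear speed of block below 0.01 m/s); the robot touches nothing.
It fails at once if the block is pressed against the end stop with more than 22 N (contact force between block and stop above 22 N).
It fails at once if the block is forced against the dock or its gate with more than 22 N (contact force between block and dock above 22 N).
It fails at once if the V-block is disturbed by more than 15 mm (distance of vblock from where it was at the start of the episode above 0.015 m).
It fails at once if the hammer is disturbed by more than 15 mm (distance of hammer from where it was at the start of the episode above 0.015 m).
It fails at once if the tin is disturbed by more than 15 mm (distance of tin from where it was at the start of the episode above 0.015 m).
It also fails if it takes over 72 s, if anything falls off the work surface, if the arm or the gripper's body presses on something with over 40 N, if the wrist force passes 120 N, or if a joint passes its speed limit or range.

## Working session

There is one attempt and no reset: what is moved stays moved. The work goes in short steps, each a Python script; the robot and the scene stay as the last script left them, time stands still between calls to the robot, and variables do not carry over. Pictures are saved under pics/ and viewed, at most 10 in all, crops included, and the job is handed in when it is done.

```bash
ls; mkdir -p pics; python3 - <<'E'
from bench import *
import cv2,numpy as np
for n in("scene","top"):
    cv2.imwrite(f"pics/{n}0.png",capture(n)); print(n,{k:np.round(v,4).tolist() for k,v in get_calibration(n).items()})
print(state()); print(grip_depth)
E
```

```text
pics
scene {'fx': 420.9211, 'fy': 420.9211, 'cx': 325.4822, 'cy': 195.7914, 'camera_from_world': [[0.6308, 0.7757, -0.021, -0.3267], [-0.4255, 0.3684, 0.8266, 0.1901], [0.6489, -0.5125, 0.5624, -1.4517], [0.0, 0.0, 0.0, 1.0]]}
top {'fx': 491.5279, 'fy': 491.5279, 'cx': 312.3685, 'cy': 198.8617, 'camera_from_world': [[-0.0334, -0.9994, 0.0021, -0.0232], [0.9778, -0.0322, 0.207, -0.5445], [-0.2068, 0.0089, 0.9783, -1.1086], [0.0, 0.0, 0.0, 1.0]]}
{'time': 0.1, 'qpos': array([-1.36249982,  0.42668074,  0.07381586,  1.60656155, -0.03410856,
        1.11078183, -0.06709194]), 'joint_velocities': array([ 8.72187932e-04, -9.32677446e-04, -1.79744622e-04, -4.27692656e-03,
       -3.23388556e-04, -3.20015917e-04,  9.80904959e-05]), 'joint_efforts': array([ 7.95351807e-03, -9.51536107e+01,  3.77081394e+00, -4.64399779e+01,
        1.95068907e-02,  6.49105583e-03, -1.09138000e-04]), 'position': array([0.23626199, 0.63190127, 0.23066379]), 'tool_rot': array([-3.14042066e+00,  6.06371974e-05,  2.78380206e+00]), 'ft_force': array([0.46780438, 0.21289068, 0.6152342 ]), 'torque': array([0.02262663, 0.01353868, 0.03703272]), 'gripper_force': 0.0, 'width': 0.08548264119221126}
0.0187
```

View pics/scene0.png

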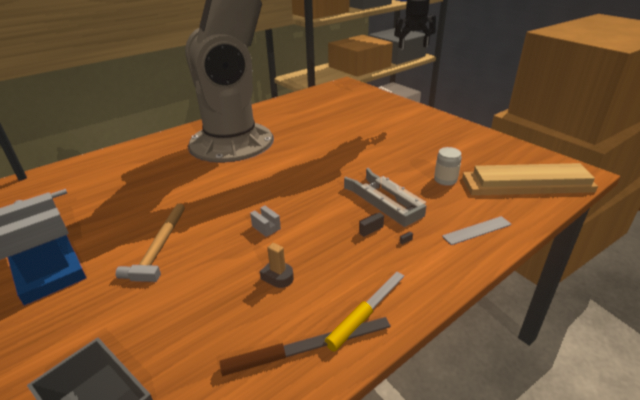

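View pics/top0.png

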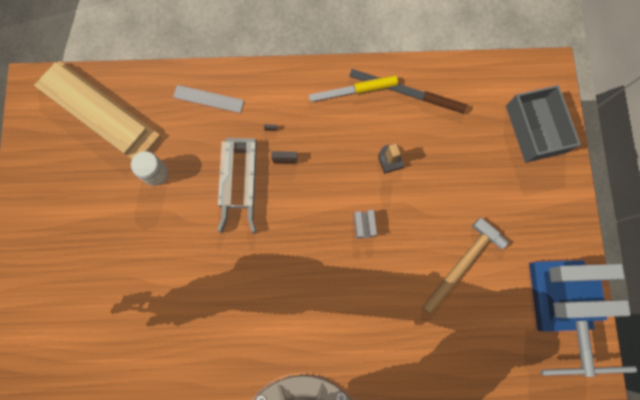

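Block candidates: the dark shoe with a wood grip at top (392,157) / scene (277,268). The V-block, top (366,223), is a bystander. The loose dark bars at top (285,157) and (271,127) look like the stop, but the real one is clamped in the dock at about top (240,145). I'll check these in a close crop.

```bash
python3 - <<'E'
import cv2,numpy as np
t=cv2.imread("pics/top0.png");s=cv2.imread("pics/scene0.png")
def c(im,x,y,w,h,f):
    o=cv2.resize(im[y:y+h,x:x+w],None,fx=f,fy=f,interpolation=cv2.INTER_CUBIC)
    for i in range(0,w,10):
        cv2.line(o,(i*f,0),(i*f,6),(0,255,255),1)
        if i%20==0: cv2.putText(o,str(x+i),(i*f,16),0,.35,(255,255,255))
    for i in range(0,h,10):
        cv2.line(o,(0,i*f),(6,i*f),(0,255,255),1)
        cv2.putText(o,str(y+i),(8,i*f+4),0,.35,(255,255,255))
    return o
a=c(t,210,130,50,110,5); a=a[:,:250]
a=np.vstack([a]);b=c(t,370,135,45,45,6)
d=c(s,335,160,100,70,5);e=c(s,250,240,50,50,5)
cv=np.zeros((600,800,3),np.uint8)
cv[:550,:250]=a;cv[:270,260:530]=b;cv[:250,540:790]=e;cv[245+5:600,0+260:760]=d[:350,:500] if 0 else cv[250:600,260:760]
cv[275:600,260:760]=d[:325]
cv2.imwrite("pics/crop0.png",cv)
E
```

```text
(no output)
```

View pics/crop0.png

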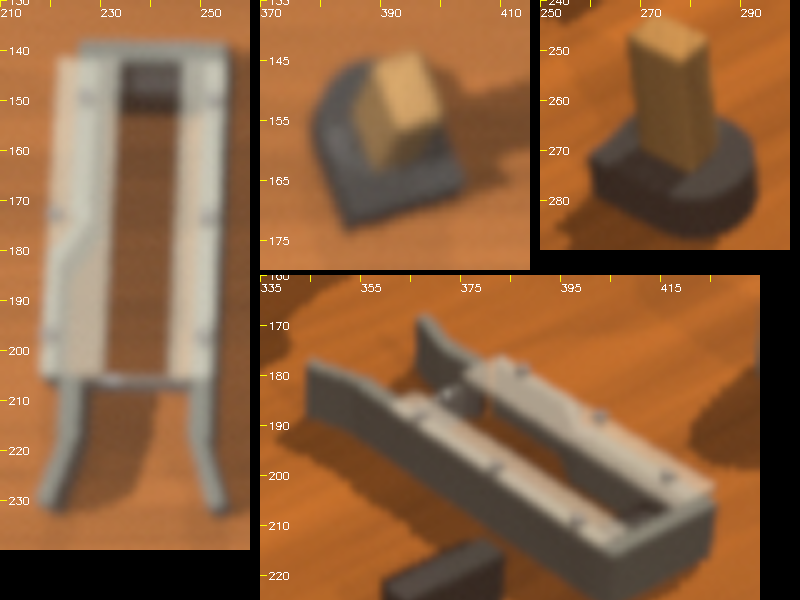

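The crop confirms it. The block is at top (392,157), with its nose up-left in the top view. The stop is in the dock with its front face near top row 152, and the gate is at row 206. Next I'll fit the poses.

```bash
cat > h.py <<'E'
import numpy as np, cv2
from scipy.optimize import least_squares
from scipy.spatial.transform import Rotation as R
from bench import *
K={n:get_calibration(n) for n in("scene","top")}
def proj(n,p):
    c=K[n];p=np.atleast_2d(p);q=p@c["camera_from_world"][:3,:3].T+c["camera_from_world"][:3,3]
    return np.c_[c["cx"]+c["fx"]*q[:,0]/-q[:,2], c["cy"]+c["fy"]*(-q[:,1])/-q[:,2]]
def place(pose,l):
    x,y,a=pose;l=np.atleast_2d(l)/1000.
    return np.c_[x+np.cos(a)*l[:,0]-np.sin(a)*l[:,1],y+np.sin(a)*l[:,0]+np.cos(a)*l[:,1],l[:,2]]
def fit(obs,x0):
    f=lambda p:np.concatenate([(proj(n,place(p,l))-np.array(u)).ravel() for n,l,u in obs])
    r=least_squares(f,x0,loss="soft_l1",f_scale=.7);return r.x,f(r.x).reshape(-1,2)
E
cat > fit.py <<'E'
from h import *
D=[]
for l,u in [((-62,34,34),(222,230)),((-62,-34,34),(252,231)),((-30,26.5,34),(226.5,217)),((-30,-26.5,34),(247.7,218)),
 ((160,16,35),(233.8,141.6)),((160,-16,35),(246.8,141.8)),((0,16,35),(230.6,205)),((0,-16,35),(243.3,205.6))]: D.append(("top",l,u))
S=[]
for l,u in [((0,16,35),(375.6,180.8)),((0,-16,35),(366.6,183.4)),((160,16,35),(416.6,206)),((160,-16,35),(405.4,213.6))]: S.append(("scene",l,u))
B=[("top",(-30,25,24),(384.2,170.8)),("top",(-30,-25,24),(403.8,165)),("top",(-30,25,0),(384.2,173.3)),
 ("top",(15,-10,87),(395.1,143.6)),("top",(-15,-10,87),(400.6,154.5)) ]
B2=[("scene",(15,-10,87),(278.4,252.4)),("scene",(-15,-10,87),(267.6,247.6)),("scene",(-15,10,87),(273.6,243.6)),("scene",(15,10,87),(283.6,248)),("scene",(-30,-25,24),(260,271.2))]
B[3:]=[("top",(15,-10,87),(398,143.4)),("top",(-15,-10,87),(403.7,154.3))]
for nm,o,x0 in (("dock top",D,(.7,.15,0)),("dock scene",S,(.7,.15,0)),("dock",D+S,(.7,.15,0)),("blk top",B,(.65,-.17,.3)),("blk scene",B2,(.65,-.17,.3)),("blk",B+B2,(.65,-.17,.3))):
    p,r=fit(o,np.array(x0));print(nm,np.round(p,4),np.round(r,1).tolist())
    if nm=="dock":dk=p
    if nm=="blk":bk=p
print("cam",[np.round(-k["camera_from_world"][:3,:3].T@k["camera_from_world"][:3,3],2) for k in K.values()])
cv=[]
for n,wins in(("top",((205,130,60,110),(365,130,55,55))),("scene",((335,155,100,80),(250,235,50,60)))):
    im=cv2.imread(f"pics/{n}0.png")
    for x,y,w,h in wins:
        f=6 if n=="scene" or h>60 else 6
        f=5
        o=cv2.resize(im[y:y+h,x:x+w],None,fx=f,fy=f,interpolation=cv2.INTER_CUBIC)
        def ln(pose,l,c):
            q=proj(n,place(pose,l));cv2.polylines(o,[np.int32(((q-[x,y]+.5)*f)*8)],False,c,1,cv2.LINE_AA,3)
        for s in(1,-1):
            ln(dk,[(-62,34*s,34),(-30,26.5*s,34),(0,26.5*s,34)],(255,0,0));ln(dk,[(0,16*s,35),(160,16*s,35)],(0,255,0))
        ln(dk,[(0,33,26),(0,-24,26)],(0,0,255))
        for xs in(128,142): ln(dk,[(xs,-23,28),(xs,23,28)],(0,255,255))
        t=np.linspace(-np.pi/2,np.pi/2,20)
        for z in(0,24): ln(bk,[(-30,25,z),(-30,-25,z)]+[(9+25*np.cos(a),25*np.sin(a),z) for a in t]+[(-30,25,z)],(255,255,0))
        ln(bk,[(15,10,87),(-15,10,87),(-15,-10,87),(15,-10,87),(15,10,87)],(0,255,0))
        cv.append(o)
out=np.zeros((600,800,3),np.uint8)
out[:550,:300]=cv[0];out[:275,305:580]=cv[1];out[:300,550+0:800]=cv[3][:,:250];out[300:600,300:800]=cv[2][50:350]
cv2.imwrite("pics/fit0.png",out)
E
python3 fit.py
```

```text
dock top [ 0.5387  0.1395 -0.0462] [[0.1, 0.5], [-1.4, -0.1], [-0.6, 0.3], [0.3, -0.4], [0.0, 0.1], [-0.0, 0.0], [0.2, 0.0], [0.8, -0.4]]
dock scene [ 0.546   0.1387 -0.114 ] [[0.1, -0.6], [-0.2, 0.3], [-0.7, 2.5], [0.7, -0.8]]
dock [ 0.5391  0.1396 -0.0531] [[-0.1, 0.2], [-1.6, -0.2], [-0.7, 0.1], [0.2, -0.5], [0.5, -0.1], [0.4, -0.1], [0.2, -0.2], [0.8, -0.5], [-1.6, -1.9], [-1.5, -0.7], [0.0, -0.4], [2.1, -3.4]]
blk top [ 0.65   -0.2416  0.2206] [[1.0, 0.0], [0.8, 0.9], [-0.4, 0.0], [-0.0, -0.9], [-2.1, -0.1]]
blk scene [ 0.6559 -0.2397  0.2586] [[-0.2, 0.9], [-0.5, -0.0], [0.1, -1.3], [1.1, -0.2], [-0.1, 0.2]]
blk [ 0.6526 -0.2397  0.2542] [[0.7, -0.8], [0.2, -0.5], [-0.7, -0.7], [-1.1, -2.0], [-2.8, -1.3], [-1.2, 0.1], [-1.4, -0.8], [-0.8, -2.1], [0.2, -1.0], [-0.9, -0.7]]
cam [array([ 1.23, -0.56,  0.65]), array([ 0.3 , -0.03,  1.2 ])]
```

View pics/fit0.png

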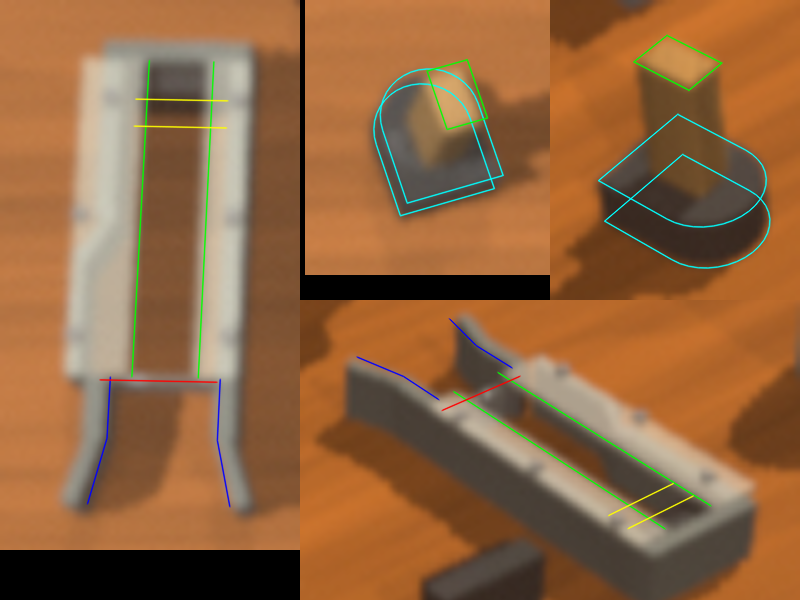

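The poses agree to about 3 mm: dock ≈ (0.539, 0.1396, yaw −0.05), block ≈ (0.652, −0.240, yaw 0.245). I'll pinch the grip by its sides to centre y and yaw. Then I'll regrasp front and back, which holds against pitching.

```bash
python3 - <<'E'
from h import *
P=np.pi
bx,by,ba=.652,-.240,.245
for sx in (ba,ba+P,ba-P): print("side",round(sx,2),ik([bx,by,.2],[P,0,sx]))
for s in(P/2,-P/2):
    print("fb",s,ik([bx,by,.04],[P,0,ba+s]))
    for x in(-106,0,106):
        p=place((.539,.1396,-.05),(x,0,37))[0]; print("dock",s,x,ik(p,[P,0,-.05+s]))
E
```

```text
side 0.24 [-0.38982534  0.71025358  1.03305881  1.62503101 -0.64848111  1.18685983
 -0.53472979]
side 3.39 [-0.24302838  0.58776751  0.7479648   1.61694874 -0.43456321  1.11023179
  2.43370488]
side -2.9 [-0.24302838  0.58776751  0.7479648   1.61694874 -0.43456321  1.11023179
  2.43370488]
fb 1.5707963267948966 [-0.28051115  0.83664596  0.82583937  1.7222247  -0.74953781  0.92903581
  1.10106443]
dock 1.5707963267948966 -106 [-0.83447898  0.40396951  0.44082034  2.25716894 -0.33230138  0.53998283
 -0.18739122]
dock 1.5707963267948966 0 [-0.77627923  0.54800196  0.52040307  2.04199374 -0.43645252  0.65960196
 -0.01817179]
dock 1.5707963267948966 106 [-0.73142807  0.70426079  0.60517036  1.80590148 -0.53814774  0.8018758
  0.09715599]
fb -1.5707963267948966 [-0.36987505  0.94072348  1.00766247  1.72715902 -0.92502284  1.02648877
 -1.91349858]
dock -1.5707963267948966 -106 [-0.40680874  0.37040565 -0.06650091  2.23307532  0.04685616  0.53934157
  2.58256854]
dock -1.5707963267948966 0 [-0.29752988  0.4893605  -0.08882871  2.01334291  0.06972471  0.64169253
  2.65972626]
dock -1.5707963267948966 106 [-0.22349322  0.61483069 -0.10792399  1.77279991  0.09042906  0.75875282
  2.71411694]
```

```bash
python3 - <<'E'
from h import *
P=np.pi
bx,by,ba=.652,-.240,.245
T=lambda m:print(m,round(state()["time"],2),np.round(state()["position"],4),round(state()["width"],4),np.round(state()["ft_force"],1))
goto([bx,by,.16],[P,0,ba]);T("hover")
movel([bx,by,.042],threshold=8);T("down")
grip(0.0,20);T("side grip")
grip(.05);T("open")
movel([bx,by,.13],rate=.25)
grip(.085)
goto([bx,by,.13],[P,0,ba+P/2]);T("rot")
movel([bx,by,.037],threshold=8);T("down")
grip(0.0,50);T("fb grip")
cv2.imwrite("pics/scene1.png",capture("scene")[200:320,220:360].repeat(4,0).repeat(4,1))
E
```

```text
hover 3.48 [ 0.6523 -0.2392  0.1599] 0.0854 [-1.   0.   0.1]
down 4.42 [ 0.6524 -0.2404  0.0429] 0.0853 [ 0.  -0.1 -0.3]
side grip 5.03 [ 0.652  -0.2398  0.0421] 0.0194 [-0.4  2.   2.4]
open 5.42 [ 0.652  -0.2401  0.042 ] 0.0503 [-0.  -0.5  0.5]
rot 7.62 [ 0.6519 -0.24    0.1299] 0.085 [-0.3 -0.4 -0.8]
down 8.39 [ 0.6524 -0.2404  0.0377] 0.085 [0.5 0.2 0.8]
fb grip 8.94 [ 0.6521 -0.2401  0.0375] 0.0294 [-1.7  0.2  6.7]
```

View pics/scene1.png

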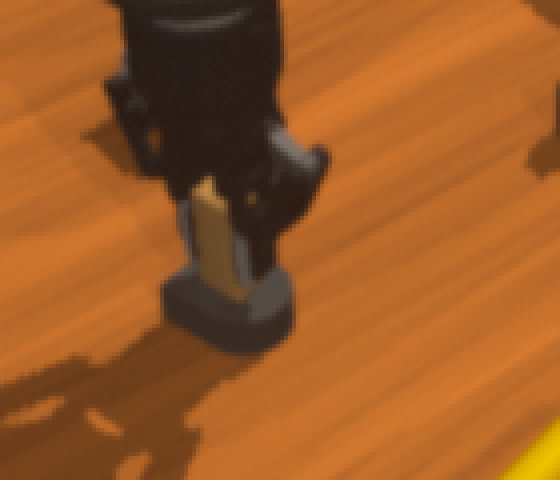

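The grip is held front and back, with the shoe flat and aligned in the crop near (230,300). Now I'll carry it to the mouth and set it down.

```bash
cat >> h.py <<'E'
DK=(.539,.1396,-.05); YAW=np.pi/2+DK[2]
def W(x,y,z): return place(DK,(x,y,z))[0]
def loc(v): c,s=np.cos(DK[2]),np.sin(DK[2]); return np.array([c*v[0]+s*v[1],-s*v[0]+c*v[1],v[2]])
def tcp():
    p=state()["position"]; l=loc(p-np.array([DK[0],DK[1],0])); return l*1000
def F(n=5):
    f=[]
    for i in range(n): f.append(loc(state()["ft_force"])); wait(.01)
    return np.mean(f,0)
E
python3 - <<'E'
from h import *
P=np.pi
p=state()["position"]
movel([p[0],p[1],.12],rate=.2); print("lift",F(),state()["width"])
goto(W(-108,0,120),[P,0,YAW]); wait(.2);print("over",tcp(),F(),state()["time"])
movel(W(-108,0,45),rate=.1); wait(.2);print(F())
hit=movel(W(-108,0,36.5),rate=.02,threshold=3); wait(.1);print(hit,tcp(),F(),state()["time"],state()["tool_rot"])
cv2.imwrite("pics/top2.png",cv2.resize(capture("top")[120:260,190:310],None,fx=4,fy=4))
a=capture("scene")[130:230,300:440];cv2.imwrite("pics/scene2.png",cv2.resize(a,None,fx=4,fy=4))
a=cv2.imread("pics/top2.png");b=cv2.imread("pics/scene2.png");o=np.zeros((560,800,3),np.uint8);o[:,:320]=a[:,80:400];o[:400,325:800]=b[:,:475];cv2.imwrite("pics/c2.png",o)
E
```

```text
lift [ 0.08658992  0.24009233 -5.1765886 ] 0.029757737483370305
over [-107.46605303   -0.52977208  120.05130364] [ 1.82066919e-03 -1.35973246e-01 -4.26751415e+00] 11.475
[ 0.18813888 -0.14926481 -4.56795748]
True [-108.00045553    0.13192091   37.31983758] [-0.84679912  0.32232789  7.20717305] 13.1667 [ 3.14159091e+00 -1.67047526e-04  1.52101391e+00]
```

View pics/c2.png

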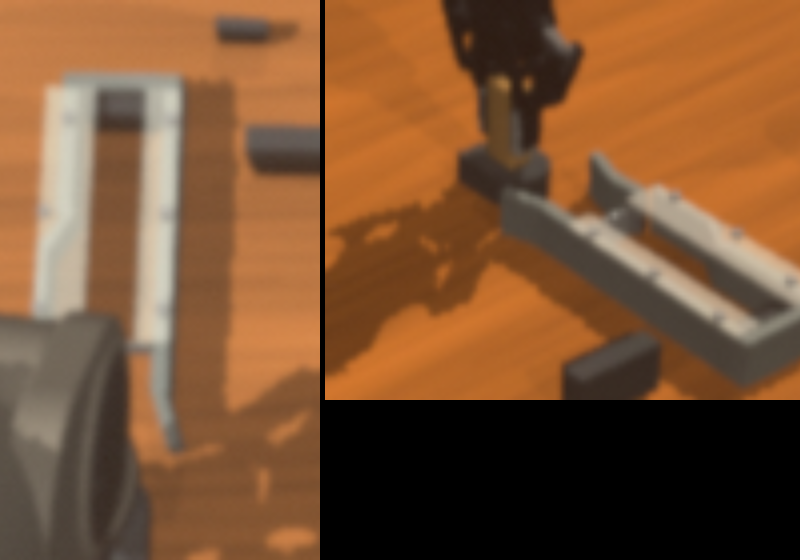

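```bash
cat >> h.py <<'E'
def slide(x1,step,y,z,fxmax,rate=.05,fymax=9,zt=0,log=3):
    """compliant slide along the dock's x (mm); stops on force. Returns y,z targets."""
    x=tcp()[0]; i=0; why="end"
    while x<x1-.05:
        x=min(x+step,x1)
        movel(W(x,y,z),rate=rate); f=F(3)
        if abs(f[1])>1: y+=np.clip(.06*f[1],-.4,.4)
        z+=np.clip(.03*(f[2]-zt),-.1,.1)
        if i%log==0 or -f[0]>fxmax*.7 or abs(f[1])>fymax*.7: print(f"x{x:.1f} y{y:.2f} z{z:.2f} F{np.round(f,1)} t{state()['time']:.1f}")
        i+=1
        if -f[0]>fxmax: why="fx";break
        if abs(f[1])>fymax: why="fy";break
    print(why,np.round(tcp(),2),"y,z",round(y,2),round(z,2),"F",np.round(F(),1),"yaw",state()["tool_rot"][2]-YAW,"w",state()["width"],"t",state()["time"]);return y,z
E
python3 - <<'E'
from h import *
movel(W(-108,0,37.6),rate=.01);wait(.1);print(F())
slide(-38,3,0,37.6,8,log=2)
E
```

```text
[-0.14378215  0.28086323 -4.45255681]
x-105.1 y0.00 z37.50 F[ 0.  -0.6 -5. ] t13.9
x-99.1 y0.00 z37.30 F[-0.1 -0.4 -4.3] t14.5
x-93.1 y0.00 z37.30 F[-0.2  0.3 -4. ] t15.0
x-87.1 y0.00 z37.33 F[-0.2  0.3 -2.4] t15.6
x-81.1 y0.00 z37.35 F[ 0.4 -0.  -2.6] t16.1
x-75.1 y0.00 z37.36 F[ 0.6 -0.  -2.8] t16.7
x-69.1 y0.00 z37.35 F[ 0.1 -0.  -3. ] t17.2
x-63.1 y0.00 z37.36 F[-0.3  0.1 -2.3] t17.8
x-57.1 y0.00 z37.37 F[ 0.2  0.1 -1.6] t18.3
x-51.1 y0.00 z37.38 F[-0.6  0.1 -0.9] t18.9
x-45.1 y0.00 z37.38 F[-0.5  0.3 -1. ] t19.4
x-39.1 y0.07 z37.41 F[-1.5  1.2 -0.2] t20.0
end [-38.3    0.14  37.38] y,z 0.16 37.51 F [-5.3  0.8  4.9] yaw 0.0005918818258552339 w 0.028961369847191117 t 20.3
```

```bash
python3 - <<'E'
from h import *
slide(0,2,.16,37.45,12,log=1)
E
```

```text
x-36.3 y0.23 z37.38 F[-0.   1.1 -2.3] t20.6
x-34.3 y0.23 z37.48 F[-7.4  0.7  8. ] t20.9
x-32.3 y0.23 z37.58 F[-5.6  0.3  4.3] t21.1
x-30.3 y0.23 z37.55 F[-4.   0.6 -0.9] t21.4
x-28.3 y0.23 z37.50 F[-3.4  0.9 -1.9] t21.7
x-26.3 y0.23 z37.41 F[-3.4  0.4 -2.9] t21.9
x-24.3 y0.23 z37.43 F[-5.3  0.6  0.6] t22.2
x-22.3 y0.23 z37.43 F[-4.5  0.3 -0. ] t22.5
x-20.3 y0.23 z37.43 F[-5.1  0.3  0.3] t22.8
x-18.3 y0.23 z37.47 F[-5.7 -0.1  1.3] t23.1
x-16.3 y0.23 z37.49 F[-5.4  0.2  0.6] t23.3
x-14.3 y0.23 z37.52 F[-5.7 -0.1  1.1] t23.6
x-12.3 y0.23 z37.55 F[-6.5  0.3  0.9] t23.9
x-10.3 y0.23 z37.57 F[-6.5  0.3  0.7] t24.1
x-8.3 y0.23 z37.60 F[-5.8  0.4  1. ] t24.4
x-6.3 y0.23 z37.60 F[-5.9  0.2 -0.2] t24.7
x-4.3 y0.23 z37.61 F[-6.2  0.3  0.3] t25.0
x-2.3 y0.23 z37.59 F[-6.1 -0.1 -0.7] t25.2
x-0.3 y0.23 z37.59 F[-5.8  0.1  0.3] t25.5
x0.0 y0.23 z37.66 F[-7.3 -0.1  2.2] t25.8
end [-0.6   0.18 37.46] y,z 0.23 37.66 F [-7.5  0.2  1.6] yaw 0.00037565439473641327 w 0.029210549061760196 t 25.8417
```

```bash
python3 - <<'E'
from h import *
y,z=slide(86,3,.23,37.6,11,log=2)
E
```

```text
x2.4 y0.23 z37.55 F[-4.9  0.  -1.6] t26.1
x8.4 y0.23 z37.40 F[-3.3 -0.1 -2.2] t26.7
x14.4 y0.23 z37.36 F[-3.  -0.7 -0.5] t27.2
x20.4 y0.23 z37.36 F[-2.5 -0.8 -0.1] t27.8
x26.4 y0.15 z37.40 F[-3.1 -0.9  0.5] t28.3
x32.4 y0.15 z37.44 F[-1.8 -0.   0.6] t28.9
x38.4 y0.15 z37.42 F[-1.6 -0.6  0.4] t29.4
x44.4 y0.15 z37.43 F[-2.  -0.7  0.7] t30.0
x50.4 y0.15 z37.42 F[-1.5 -0.1  0.4] t30.5
x56.4 y0.15 z37.43 F[-1.3 -0.7 -0.5] t31.1
x62.4 y0.15 z37.43 F[-1.1 -0.2 -0.6] t31.6
x68.4 y0.15 z37.45 F[-1.4 -0.4  0. ] t32.2
x74.4 y0.15 z37.45 F[-1.2 -0.6  0.3] t32.7
x80.4 y0.15 z37.43 F[-1.7 -0.4 -0.3] t33.3
x86.0 y0.15 z37.45 F[-0.8 -0.2  0.1] t33.8
end [86.09  0.2  37.41] y,z 0.15 37.45 F [-0.8 -0.6  0.2] yaw 0.0004693585850941151 w 0.029409640057560478 t 33.8583
```

Smooth all the way. Next is the approach to the stop in fine steps, holding at about 10 N.

```bash
python3 - <<'E'
from h import *
y,z=slide(112,.6,.15,37.45,4,rate=.03,log=8)
x=tcp()[0]
for i in range(20):
    f=F(3)
    if -f[0]>9: break
    x+=.15; movel(W(x,y,z),rate=.01); print(round(x,2),np.round(F(3),1))
for i in range(6): wait(.1); print("hold",np.round(F(2),1),np.round(tcp(),2))
E
```

```text
x86.7 y0.15 z37.48 F[-2.1 -0.3  1. ] t34.1
x91.5 y0.15 z37.44 F[-1.5  0.1 -0. ] t36.3
x96.3 y0.15 z37.44 F[-1.6 -0.2 -0.1] t38.5
x101.1 y0.15 z37.44 F[-1.3 -0.1  0.2] t40.7
x105.9 y0.15 z37.43 F[-2.2 -0.3 -0.1] t42.9
x106.5 y0.15 z37.49 F[-3.1  0.4  1.9] t43.2
x107.1 y0.15 z37.59 F[-7.2 -0.1  5.5] t43.5
fx [106.55   0.2   37.48] y,z 0.15 37.59 F [-7.1 -0.3  4.9] yaw 0.00042589639183687744 w 0.02944557632947434 t 43.525
106.67 [-4.   0.3  0. ]
106.82 [-5.6  0.1  0.9]
106.97 [-6.2 -0.1  2. ]
107.12 [-7.3 -0.5  2.9]
107.27 [-8.3 -0.3  4.2]
107.42 [-10.    0.2   4.8]
hold [-9.8  0.1  4.6] [106.59   0.13  37.5 ]
hold [-9.4 -0.5  5.7] [106.56   0.15  37.47]
hold [-9.3 -0.6  6. ] [106.58   0.16  37.5 ]
hold [-9.9 -0.7  4.9] [106.61   0.15  37.49]
hold [-9.6 -0.6  4.9] [106.6    0.17  37.5 ]
hold [-9.3 -0.   5.1] [106.57   0.15  37.47]
```

```bash
python3 - <<'E'
from h import *
movel(W(106.9,.15,37.45),rate=.01); wait(.1); print(np.round(F(),1),tcp())
grip(.045); wait(.1); print(np.round(F(),1),tcp(),state()["width"])
movel(W(106.7,.15,130),rate=.15)
goto(W(-60,-250,250),[np.pi,0,YAW]); wait(.3); print(state()["time"])
a=capture("top")[125:240,205:265];b=capture("scene")[150:240,330:440]
o=np.zeros((600,800,3),np.uint8);a=cv2.resize(a,None,fx=5,fy=5,interpolation=2);b=cv2.resize(b,None,fx=4.5,fy=4.5,interpolation=2)
o[:575,:300]=a;o[:b.shape[0],305:305+b.shape[1]]=b[:,:495];cv2.imwrite("pics/c3.png",o)
E
```

```text
[-6.7  0.1  3.5] [106.52842371   0.12882322  37.45483685]
[ 0.4 -0.3 -0.3] [107.11587289   0.14915793  37.51112427] 0.04505376192572327
49.175
```

View pics/c3.png

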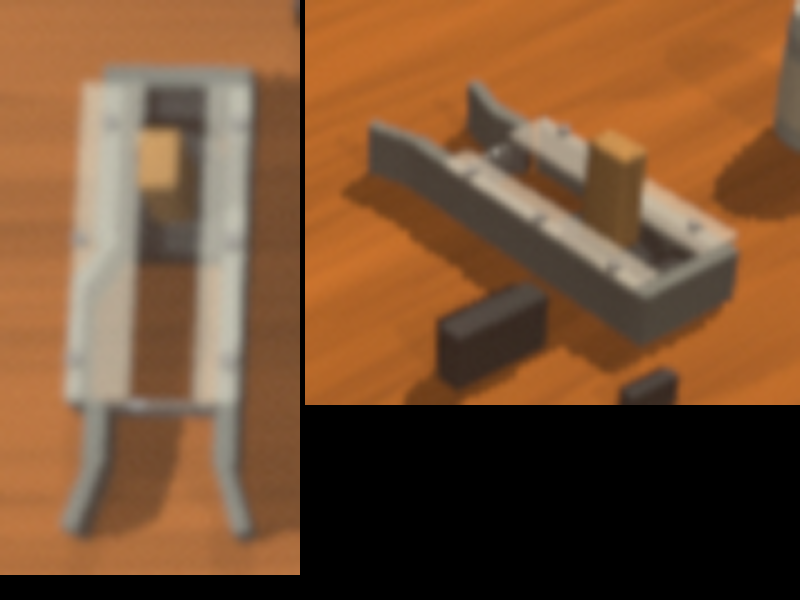

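The block sits in line in the seat with its nose against the stop. The grip is at crop (160,160), the gate is shut across the channel at crop (150,406), and the arm is clear.

```bash
python3 -c "
from bench import *
print(sign_off())"
```

```text
the job is handed in; nothing more can be done
None
```

I put the lapping block in its dock and handed the job in: its nose is against the stop, the gate is shut behind it and the arm is clear. I held about 9.5 N at the wrist for roughly a second, and the highest push I read was 10 N. The judged result was not shown.

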